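# Close up the board tester

### The job

The board is loaded in the bench tester, but the fixture's hinged cover is still ajar under the sliding window. Slide the clear window open, press the cover down (the blue thumb pad at its front is the place to push) until the latch snaps and holds it shut by itself, then slide the window fully shut again. Leave the loose things on the bench where they are.

Things in the scene. Friction and masses are not known exactly. Their poses are not given: they have to be found in the camera images.
- tester: Grey bench tester, 310 mm long (its y) x 190 mm deep (its x) x 101 mm high, fixed. Origin: centre of its underside; z up, -x is the front with the display (to the robot, give or take the yaw). The half on -y is closed (top at 88 mm); the open window slides over it. Window rails run along the front and back edges (|x| 83 to 95 mm), up to 101 mm.
- window (a joint): Clear sliding window, 152 mm long (tester y) x 170 mm, 4 mm thick, top face 95.5 mm above the bench. 0 = fully shut over the bay, grows as it slides along the tester's -y; 0.148 m = fully open, the whole bay uncovered. Stays where it is left (friction about 2 N).
- window_handle (a point): Middle of the top of the window's orange handle, an upright bar 80 mm along the tester's x, 12 mm thick (tester y), standing 22 mm above the window, its top 117.5 mm above the bench. It lies in the middle of the window. Its axes are the tester's.
- cover (a joint): Grey hinged cover of the board fixture, 66 x 82 x 10 mm, hinged at its back edge. Radians: 0 = shut, grows as the front edge rises. Stays ajar where left; over the last 0.08 rad the board's spring probes push it up again until the bolt snaps over its tongue (about 10 N on the pad, snaps just at 0, hard stop at -0.022). Latched it rests at about 0.01.
- cover_pad (a point): Middle of the top of the raised blue thumb pad (18 x 44 mm) at the cover's front edge, where to press; 57 mm in front of the hinge axis and 15 mm above it in the cover's frame. With the cover shut it is at x = -19, y = +75, z = 55 mm in the tester's frame.
- cover_hinge (a point): On the cover's hinge axis (which runs along the tester's y), in the middle of the cover: x = +38, y = +75, z = 40 mm in the tester's frame.
- side_cutters: Blue-handled side cutters, 48 x 117 x 12 mm, lying loose left of the tester; to be left alone.
- tweezers_a: Steel tweezers, 125 mm long, lying loose left of the tester; to be left alone.
- loupe: Black eye loupe, 36 mm across, 38 mm high, standing loose at the left; to be left alone.
- flux_bottle: Amber bottle, 38 mm across, 77 mm high, standing loose behind the tester; to be left alone. Origin: centre of its underside.
- qc_stamp: Wooden hand stamp, 24 mm across, 50 mm high, standing loose behind the tester; to be left alone. Origin: centre of its underside.
- bay (a point): Centre of the mouth of the open bay in the tester's +y half (tester x 0, y +75, z 88 mm). Inside, the bay spans x -81 to +81 and y +1 to +146 mm of the tester's frame, walls up to 88 mm. In it stands the board fixture: black nest block, green board on spring probes, grey hinged cover.
- latch (a point): Middle of the top of the latch block in front of the cover (tester x -47, y +75, z 50 mm; block 21 mm along x, 32 mm along y). Its spring bolt, with a bevelled nose, snaps over the steel tongue at the cover's front edge. The red release knob in front of it need not be touched.

How it is judged:
By the outcome, as a careful person would: the job done as asked, in the order asked, and still so for the second after the job is handed in, with the robot touching nothing.
It also fails if it takes over 48 s, if anything falls off the work surface, if the arm or the gripper's body presses on something with over 40 N, if the wrist force passes 120 N, or if a joint passes its speed limit or range.

### The arm

A 6-joint arm with a two-finger parallel gripper is mounted at the origin on a cart in front of the work surface, level with it; the furniture and walls round the work are solid. World frame = base frame: x ahead of the robot, y to its left, z up, the work surface at z = 0. Lengths are in m, angles in rad, forces in N, time in s.
With the tool pointing down it reaches from about 0.325 to 1 m from the base axis. Payload 5.1 kg.
Tool frame: the origin (TCP) lies between the finger pads; the fingertips stand 14 mm ahead of it and the grasp point (between the pads) lies 5 mm behind it; z points along the fingers, y is the direction in which the jaws open and shut (so a half turn about z gives the same grasp; the last joint's range is limited). The gripper opens to 85 mm and grips with 20 to 120 N. Pads are 22 mm wide; open, the fingers measure 114 mm over their backs; the gripper's body (76 mm by 85 mm) begins 54 mm behind the grasp point. The pads swing forward as they close: fully open they stand 13 mm farther back than shut.
Start: joints at [-0.083, 0.124, 1.65, -0, 1.367, -0.083], TCP at [0.65, -0, 0.245] pointing down, gripper open.
Joint ranges: [-2.61, 2.61], [-1.02, 2.33], [0.03, 2.71], [-1.35, 4.49], [0.32, 2.68], [-2.91, 2.91]. Speed limits (rad/s): [2.57, 2.57, 3.14, 3.14, 3.14, 3.14].

### API

Orientations are given as a rotation vector (axis times angle).
In Python, from rig import monitor, optics, close_job gives the robot as it stands. The module is installed in compiled form; this text tells all that it offers.
- The arm moves only by the tool play_rows, never from a script. Its argument "commands" is a list of rows, each an object of numbers: "x", "y", "z": the shift along the tool's x, y, z in cm; "spin": the turn about the tool's z in rad; "claw": the opening, from 0 (shut) to 1 (fully open). A call has exactly 5 rows; each row shifts and turns the commanded pose from where the row before left it, along the tool's axes as they then stand; what a row does not reach is not made up. A row lasts 1/8 s, in which the tool goes at most 62.5 mm and 10.7 degrees, less where a joint would pass 70% of its speed; a pose out of reach is approached as far as the arm can. A call is refused whole if a number of a shift passes 6.25 or a number of a turn 0.188, either way. A call with a gripper value outside its range is refused whole. The fingers move at their own pace and stop on an object; the grip force is fixed at half the most. Time passes only in rows, so rows that do not move let the fingers close, or fill a call up. It gives the time, the measured TCP pose, the force and the opening at its end, in the units of the state.
- monitor.get_state(): the state, without advancing time (a new reading comes with each control period).
- optics.get_image(name): name is "scene" or "side" or "wrist"; returns a dict with "pixels" (420x560x3 uint8, blue, green, red), "K" (3x3 intrinsics, pixels), "rvec" (rotation vector, rad) and "tvec" (3), from world to camera coordinates, as OpenCV has them; the wrist camera has in their place "hand_eye" (4x4, takes a point from camera to tool coordinates, whose origin is the TCP and whose axes are the flange's). Camera axes: x right, y down, z forward; pixel columns grow to the right and rows downward; lengths in m; the calibration is good to about 2 mm. A picture is of the moment at which its call begins: read the wrist's pose just before it. There is no depth.
- close_job(): hands the job in, once; it reports no verdict.
The state is a dict: "clock": time; "q": joint angles; "joint_vel": joint speeds; "effort": joint torques, N m; "tool_pos": TCP position; "tcp_rot": TCP orientation; "wrist_force": force on the tool from outside, world axes, zero at the start; "moment": the same for the moment, N m; "opening": opening from 0.0 (shut) to 1.0 (fully open).
Only numpy, scipy, OpenCV 4.12 (cv2) and the standard library are available. Lean on these libraries where they do the work, as an engineer would, in place of code of your own. Each camera call takes 0.05 s, during which the arm holds its last target.

## Working session

There is one attempt and no reset: what is moved stays moved. The work goes in short steps, Python scripts to look and compute and a tool call to move; the robot and the scene stay as the last step left them, time stands still between calls to the robot, and variables do not carry over. Pictures are saved under pics/ and viewed, and the job is handed in when it is done.

Besides the shell and the picture viewer there is one more tool, called by a JSON object that holds its "op" and its "data", one argument or row to a line. play_rows: Moves the arm, as the interface text tells. Its arguments: {"type":"object","properties":{"commands":{"type":"array","items":{"type":"object","properties":{"x":{"type":"number"},"y":{"type":"number"},"z":{"type":"number"},"spin":{"type":"number"},"claw":{"type":"number"}}}}},"required":["commands"]}

```bash
mkdir -p pics; python3 - <<'E'
from rig import monitor, optics
import cv2, numpy as np
s=monitor.get_state()
for k,v in s.items(): print(k,np.round(v,4))
for n in ["scene","side","wrist"]:
    d=optics.get_image(n); cv2.imwrite(f"pics/{n}0.png",d["pixels"]); np.savez(f"{n}0.npz",**d)
    print(n,[ (k,np.round(v,4).tolist()) for k,v in d.items() if k!="pixels"])
E
```

```text
clock 0.0
q [-0.0826  0.1245  1.6517  0.      1.3675 -0.0826]
joint_vel [ 0.0021  0.0008 -0.0021 -0.0001 -0.0001  0.0001]
effort [ 4.00000e-04 -4.23608e+01 -3.65454e+01  0.00000e+00  6.90000e-03
  0.00000e+00]
tool_pos [0.6494 0.     0.2441]
tcp_rot [-2.2203e+00 -2.2203e+00  2.1000e-03]
wrist_force [ 1.0593 -0.0811  0.1227]
moment [ 0.0709 -0.0017  0.0221]
opening 0.9988
scene [('K', [[469.0684, 0.0, 274.614], [0.0, 469.0684, 210.8179], [0.0, 0.0, 1.0]]), ('rvec', [0.7622, -2.4414, 1.2934]), ('tvec', [0.5531, 0.2309, 1.1863])]
side [('K', [[417.9701, 0.0, 278.1646], [0.0, 417.9701, 215.3329], [0.0, 0.0, 1.0]]), ('rvec', [2.2579, -0.0846, 0.048]), ('tvec', [-0.5954, 0.171, 1.0088])]
wrist [('K', [[334.0041, 0.0, 275.1065], [0.0, 334.0041, 212.1413], [0.0, 0.0, 1.0]]), ('hand_eye', [[0.0002, -0.9597, -0.281, 0.0725], [1.0, 0.0001, 0.0004, -0.0001], [-0.0004, -0.281, 0.9597, -0.1291], [0.0, 0.0, 0.0, 1.0]])]
```

View pics/scene0.png

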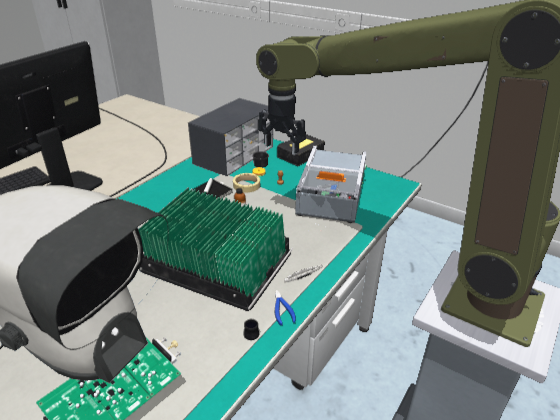

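View pics/side0.png

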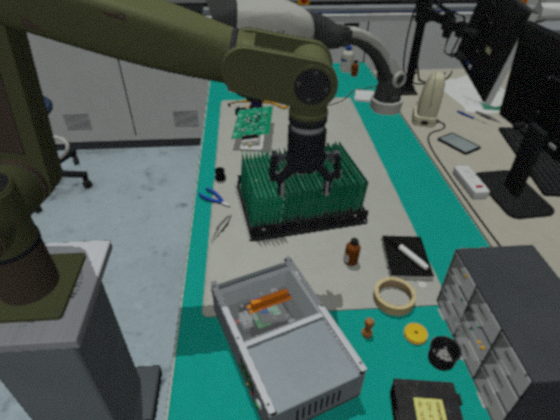

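View pics/wrist0.png

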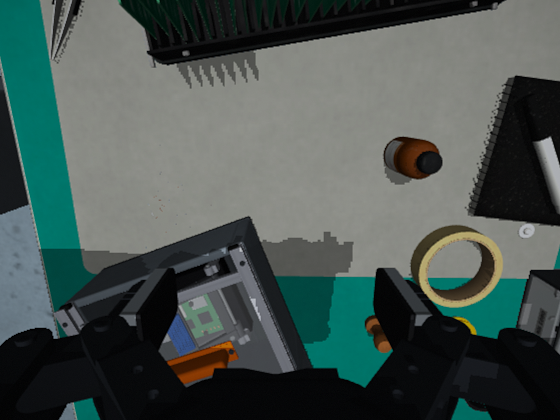

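```bash
python3 - <<'E'
import cv2
im=cv2.imread("pics/side0.png")[250:420,190:390]
cv2.imwrite("pics/side0c.png",cv2.resize(im,None,fx=4,fy=3.5,interpolation=cv2.INTER_CUBIC))
im=cv2.imread("pics/scene0.png")[140:230,280:380]
cv2.imwrite("pics/scene0c.png",cv2.resize(im,None,fx=6,fy=6,interpolation=cv2.INTER_CUBIC))
E
```

```text
(no output)
```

View pics/side0c.png

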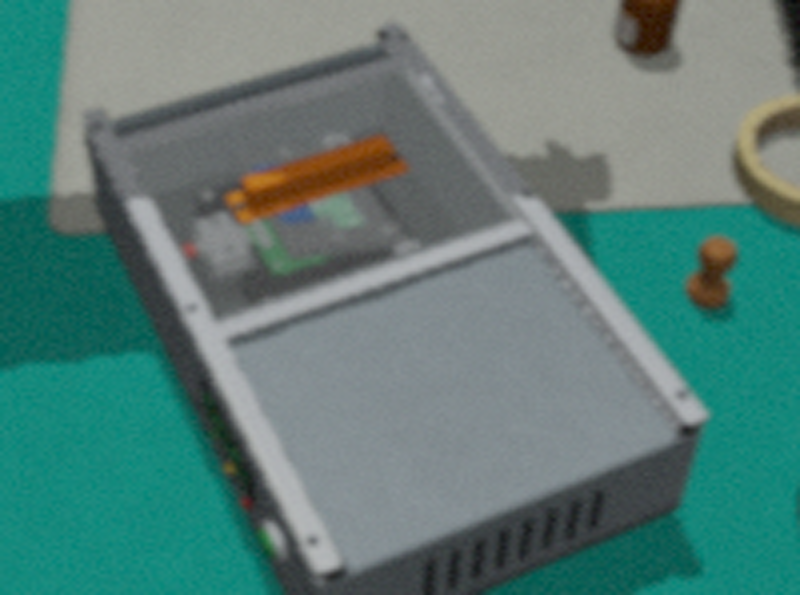

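View pics/scene0c.png

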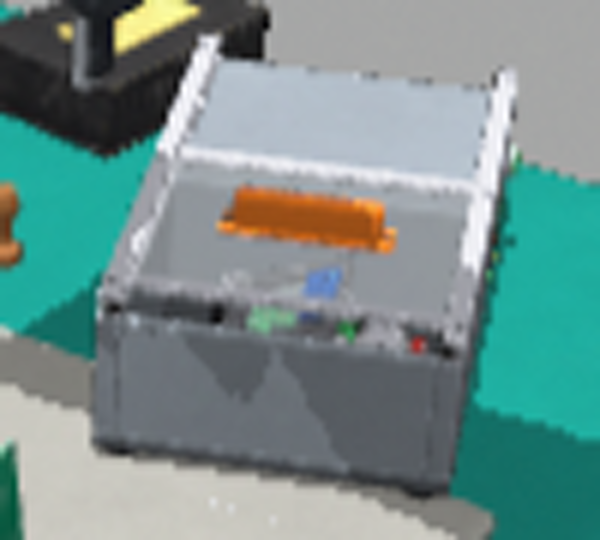

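```bash
cat > h.py <<'E'
import numpy as np, cv2
from scipy.spatial.transform import Rotation as Rn
from scipy.optimize import least_squares
def cam(d,pose=None):
    """-> K,R,t world->cam"""
    if "rvec" in d: return d["K"],Rn.from_rotvec(d["rvec"]).as_matrix(),np.array(d["tvec"])
    p,r=pose; T=np.eye(4);T[:3,:3]=Rn.from_rotvec(r).as_matrix();T[:3,3]=p
    M=np.linalg.inv(T@np.array(d["hand_eye"])); return d["K"],M[:3,:3],M[:3,3]
def ray(c,uv,z):
    K,R,t=c; v=R.T@np.linalg.inv(K)@np.array([*uv,1.]); o=-R.T@t
    return o+v*(z-o[2])/v[2]
def proj(c,P):
    K,R,t=c; q=(R@np.atleast_2d(P).T).T+t; q=q@K.T; return q[:,:2]/q[:,2:]
def tw(pose,P):
    x,y,a=pose; P=np.atleast_2d(P); c,s=np.cos(a),np.sin(a)
    return np.c_[x+c*P[:,0]-s*P[:,1], y+s*P[:,0]+c*P[:,1], P[:,2]]
E
python3 - <<'E'
from h import *
cs=cam(np.load("side0.npz")); cc=cam(np.load("scene0.npz"))
w=cam(np.load("wrist0.npz"),([.6494,0,.2441],[-2.2203,-2.2203,.0021]))
f=lambda u,v:(190+u/4,250+v/3.5)
g=lambda u,v:(280+u/6,140+v/6)
obs={'side':(cs,[((95,155),f(392,30)),((-95,155),f(92,118)),((95,-155),f(706,412)),((-95,-155),f(315,572))]),
'wrist':(w,[((95,155),(248,218)),((-95,155),(57,305))]),
'scene':(cc,[((95,155),g(100,292)),((-95,155),g(462,345)),((95,-155),g(210,38)),((-95,-155),g(513,72))])}
for n,(c,L) in obs.items():
    for p,uv in L: print(n,p,np.round(ray(c,uv,.101),4))
def res(p,L=obs):
    r=[]
    for n,(c,l) in L.items():
        for q,uv in l: r+=list((proj(c,tw(p,[q[0]/1e3,q[1]/1e3,.101]))-uv).ravel())
    return np.array(r)
for sel in (['side'],['scene'],['wrist'],list(obs)):
    s=least_squares(res,[.57,-.25,.35],kwargs=dict(L={k:obs[k] for k in sel})); print(sel,np.round(s.x,4),np.round(s.fun,1))
p=s.x
print("handle",np.round(tw(p,[0,.075,.1175]),4), "pad shut",tw(p,[-.019,.075,.055]))
for n,c in (('side',cs),('wrist',w)):
    im=cv2.imread(f"pics/{n}0.png")
    for q in [(-.04,.069,.1175),(.04,.069,.1175),(.04,.081,.1175),(-.04,.081,.1175),(.095,.155,.101),(-.095,.155,.101),(.095,-.155,.101),(-.095,-.155,.101),(-.019,.075,.055)]:
        u,v=proj(c,tw(p,q))[0]; cv2.circle(im,(int(round(u)),int(round(v))),1,(0,0,255),-1)
    im=im[230:420,190:390] if n=='side' else im[200:420,30:330]
    cv2.imwrite(f"pics/{n}_chk.png",cv2.resize(im,None,fx=3 if n=='side' else 2.5,fy=3 if n=='side' else 2.5))
E
```

```text
side (95, 155) [ 0.6149 -0.0509  0.101 ]
side (-95, 155) [ 0.4492 -0.1137  0.101 ]
side (95, -155) [ 0.7273 -0.3291  0.101 ]
side (-95, -155) [ 0.5505 -0.3966  0.101 ]
wrist (95, 155) [ 0.626  -0.0124  0.101 ]
wrist (-95, 155) [ 0.4473 -0.0969  0.101 ]
scene (95, 155) [ 0.6157 -0.0378  0.101 ]
scene (-95, 155) [ 0.4407 -0.0985  0.101 ]
scene (95, -155) [ 0.7171 -0.3209  0.101 ]
scene (-95, -155) [ 0.5491 -0.3845  0.101 ]
['side'] [ 0.5853 -0.2198  0.36  ] [ 1.6 -3.1 -3.4 -1.8  1.1  1.2  0.4  1.1]
['scene'] [ 0.5815 -0.212   0.3534] [-1.1  0.5  0.8  0.1 -1.2 -0.9  1.5 -0.4]
['wrist'] [ 0.6026 -0.1945  0.4364] [-3.2  1.7  3.5 -2.6]
['side', 'wrist', 'scene'] [ 0.5888 -0.2055  0.3592] [ 2.6 -7.6 -1.4 -6.9  1.1 -6.2  1.9 -7.9 -2.8 16.1 -2.7 -3.  -4.   0.8
 -2.1  0.2 -4.1 -0.7 -1.4 -0.3]
handle [[ 0.5624 -0.1353  0.1175]] pad shut [[ 0.544625   -0.14196588  0.055     ]]
```

View pics/side_chk.png

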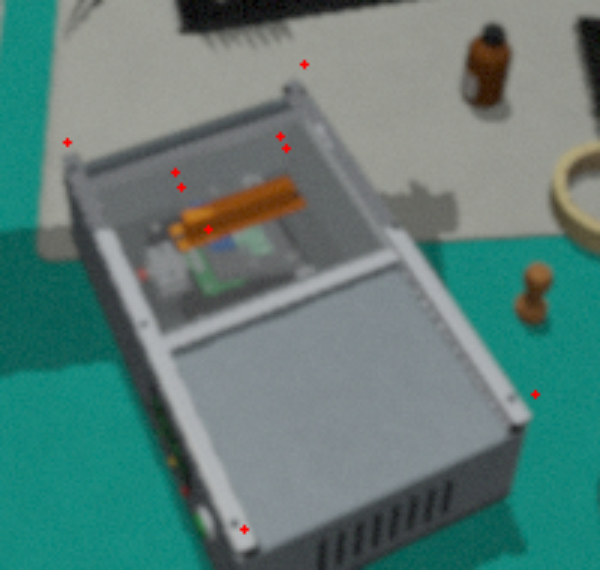

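View pics/wrist_chk.png

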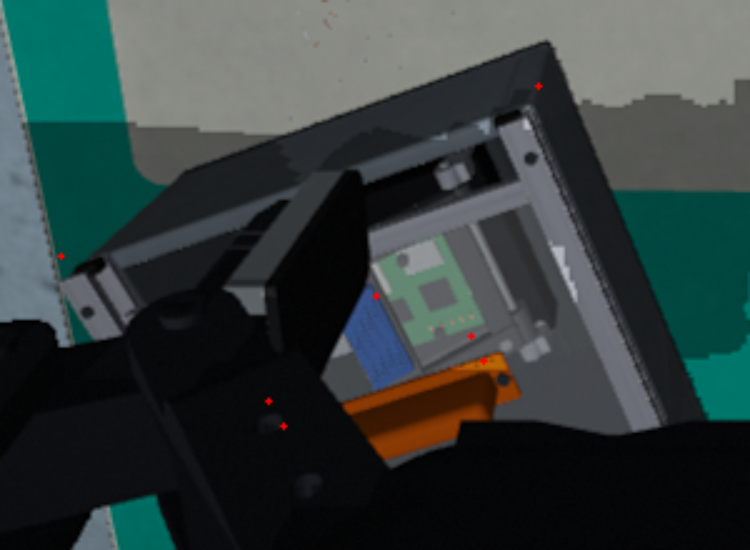

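```bash
python3 - <<'E'
from h import *
cs=cam(np.load("side0.npz")); cc=cam(np.load("scene0.npz"))
w=cam(np.load("wrist0.npz"),([.6494,0,.2441],[-2.2203,-2.2203,.0021]))
f=lambda u,v:(190+u/4,250+v/3.5)
g=lambda u,v:(280+u/6,140+v/6)
h=lambda u,v:(30+u/2.5,200+v/2.5)
obs={'side':(cs,[((95,155),f(398,30)),((-95,155),f(88,118)),((95,-155),f(708,412)),((-95,-155),f(315,572))]),
'wrist':(w,[((95,155),h(532,106)),((-95,155),h(62,280)),]),
'scene':(cc,[((95,155),g(100,292)),((-95,155),g(462,345)),((95,-155),g(210,38)),((-95,-155),g(513,72))])}
def res(p,L=obs):
    r=[]
    for n,(c,l) in L.items():
        for q,uv in l: r+=list((proj(c,tw(p,[q[0]/1e3,q[1]/1e3,.101]))-uv).ravel()/(1 if n!='wrist' else 1))
    return np.array(r)
for sel in (['side'],['scene'],['wrist'],['side','wrist'],list(obs)):
    s=least_squares(res,[.57,-.25,.35],kwargs=dict(L={k:obs[k] for k in sel})); print(sel,np.round(s.x,4),np.round(s.fun,1))
    if sel==['side','wrist']:p=s.x
# handle: orange contours
for n,c in (('side',cs),('wrist',w),('scene',cc)):
    im=cv2.imread(f"pics/{n}0.png")
    h_=cv2.cvtColor(im,cv2.COLOR_BGR2HSV); m=cv2.inRange(h_,(5,180,90),(18,255,255))
    for cn in cv2.findContours(m,0,2)[0]:
        if cv2.contourArea(cn)>40: print(n,cv2.boundingRect(cn),cv2.minAreaRect(cn))
print("handle",np.round(tw(p,[0,.075,.1175]),4))
for n,c in (('side',cs),('wrist',w)):
    im=cv2.imread(f"pics/{n}0.png")
    S=4 if n=='side' else 2.5; ox,oy=(190,270) if n=='side' else (30,200)
    im=im[oy:420,ox:ox+(200 if n=='side' else 300)]; im=cv2.resize(im,None,fx=S,fy=S,interpolation=cv2.INTER_CUBIC)
    for q in [(-.04,.069,.1175),(.04,.069,.1175),(.04,.081,.1175),(-.04,.081,.1175),(.095,.155,.101),(-.095,.155,.101),(.095,-.155,.101),(-.095,-.155,.101)]:
        u,v=(proj(c,tw(p,q))[0]-[ox,oy]+.5)*S; cv2.circle(im,(int(round(u)),int(round(v))),2,(0,0,255),-1)
    cv2.imwrite(f"pics/{n}_chk2.png",im)
E
```

```text
['side'] [ 0.5858 -0.22    0.3583] [ 0.5 -3.1 -2.1 -1.8  0.8  1.4  0.5  1.1]
['scene'] [ 0.5815 -0.212   0.3534] [-1.1  0.5  0.8  0.1 -1.2 -0.9  1.5 -0.4]
['wrist'] [ 0.5891 -0.2137  0.3742] [-0.1  0.1  0.1 -0.1]
['side', 'wrist'] [ 0.5865 -0.2162  0.3587] [ 0.6 -4.3 -1.7 -3.2  0.7 -0.7  0.8 -1.3  0.2  3.2 -0.8  0.1]
['side', 'wrist', 'scene'] [ 0.5861 -0.2162  0.3573] [ 0.6 -4.2 -1.8 -3.2  0.5 -0.5  0.4 -1.2  0.   3.3 -1.1 -0.1 -1.4 -0.5
  0.2 -1.1 -1.9 -1.6  0.7 -1.3]
side (247, 290, 43, 23) ((267.8373718261719, 300.54156494140625), (10.579511642456055, 42.926063537597656), 70.46334838867188)
wrist (178, 362, 47, 22) ((201.60958862304688, 372.4049377441406), (10.209986686706543, 47.164039611816406), 72.25532531738281)
wrist (228, 352, 10, 10) ((231.74139404296875, 356.60345458984375), (6.870728015899658, 10.21324348449707), 68.19859313964844)
wrist (378, 341, 13, 11) ((384.0, 346.0), (10.0, 12.0), 90.0)
wrist (167, 341, 68, 25) ((199.7703857421875, 352.9356384277344), (10.144979476928711, 67.95746612548828), 76.60750579833984)
wrist (367, 319, 12, 11) ((371.4339599609375, 323.48114013671875), (7.284643650054932, 13.112358093261719), 60.945396423339844)
wrist (413, 146, 19, 16) ((419.46148681640625, 151.19229125976562), (9.152552604675293, 21.63330841064453), 56.30992889404297)
scene (235, 193, 10, 10) ((239.6756591796875, 197.5540313720703), (8.219949722290039, 9.370742797851562), 80.53767395019531)
scene (317, 172, 28, 10) ((330.845458984375, 176.1214599609375), (27.28425407409668, 6.791277885437012), 6.842773914337158)
handle [[ 0.5602 -0.146   0.1175]]
```

View pics/side_chk2.png

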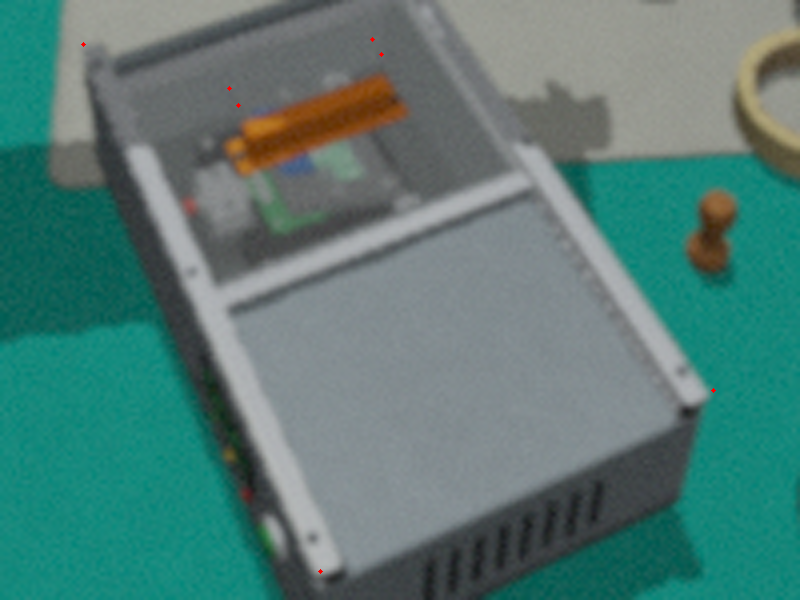

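View pics/wrist_chk2.png

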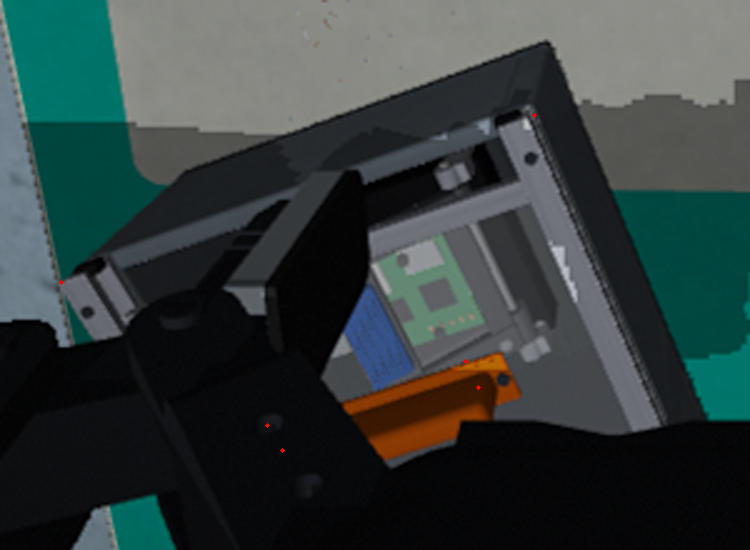

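{"op": "play_rows", "data": {
  "commands": [
    {"spin":-0.18,"x":-3,"claw":0},
    {"spin":-0.18,"x":-3,"claw":0},
    {"x":-4,"y":-4.4,"claw":0},
    {"x":-4,"y":-4.4,"claw":0},
    {"x":-4,"y":-4.4,"claw":0}
  ]
}}

```text
$.commands[0]: bad value
```

```bash
cat > snap.py <<'E'
import sys
from rig import monitor, optics
import cv2, numpy as np
def snap(n,tag):
    s=monitor.get_state(); d=optics.get_image(n); cv2.imwrite(f"pics/{n}{tag}.png",d["pixels"])
    np.savez(f"{n}{tag}.npz",p=s["tool_pos"],r=s["tcp_rot"],**d)
    print(n,s["clock"],np.round(s["tool_pos"],4),np.round(s["tcp_rot"],4),np.round(s["wrist_force"],2),round(float(s["opening"]),3),"v",np.round(np.abs(s["joint_vel"]).max(),3))
tag=sys.argv[1]
for n in sys.argv[2:]: snap(n,tag)
E
python3 snap.py 1 side wrist
```

```text
side 0.15 [ 0.6495 -0.      0.2443] [-2.2206e+00 -2.2205e+00  1.7000e-03] [-0.45  0.15 -0.15] 0.999 v 0.004
wrist 0.2 [0.6496 0.     0.2445] [-2.2207e+00 -2.2208e+00  1.3000e-03] [-0.54 -0.05 -0.4 ] 0.997 v 0.004
```

View pics/wrist1.png

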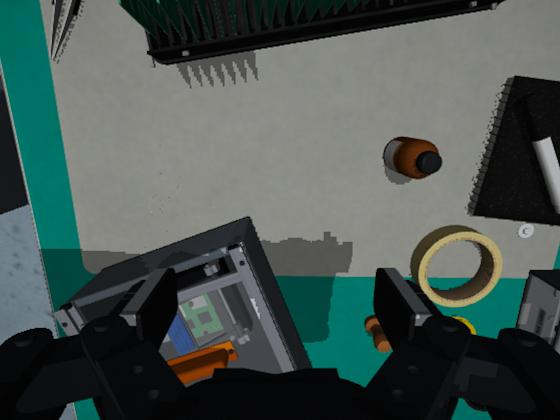

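{"op": "play_rows", "data": {
  "commands": [
    {"spin":-0.18,"x":-3,"y":0,"z":0,"claw":0},
    {"spin":-0.18,"x":-3,"y":0,"z":0,"claw":0},
    {"x":-4,"y":-4.4,"z":0,"spin":0,"claw":0},
    {"x":-4,"y":-4.4,"z":0,"spin":0,"claw":0},
    {"x":-4,"y":-4.4,"z":0,"spin":0,"claw":0}
  ]
}}

```text
clock: 0.88
tool_pos: [0.5731, -0.2197, 0.2452]
tcp_rot: [1.787, 2.584, -0.0]
wrist_force: [0.6, -0.6, 0.7]
opening: -0.004
```

```bash
python3 snap.py 1 side wrist
```

```text
side 0.875 [ 0.5731 -0.2197  0.2452] [ 1.7872e+00  2.5837e+00 -1.0000e-04] [ 0.59 -0.55  0.73] -0.004 v 0.776
wrist 0.925 [ 0.5702 -0.2256  0.2452] [ 1.7938  2.5787 -0.0081] [-0.19 -3.92 -0.58] 0.001 v 0.138
```

View pics/wrist1.png

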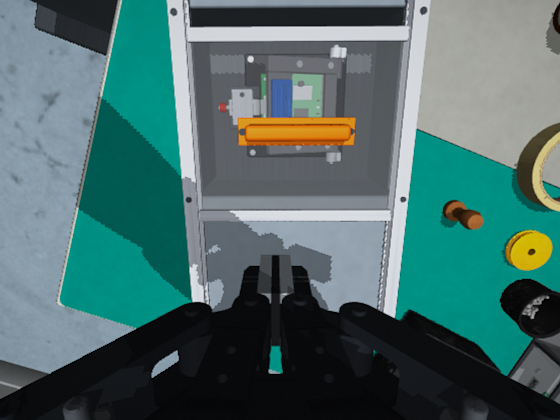

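```bash
python3 snap.py 2 wrist; python3 - <<'E'
import cv2
im=cv2.imread("pics/wrist2.png")[0:260,150:450]
cv2.imwrite("pics/w2c.png",cv2.resize(im,None,fx=2.66,fy=2.3,interpolation=cv2.INTER_CUBIC))
E
```

```text
wrist 0.975 [ 0.5718 -0.2227  0.2453] [ 1.7956  2.5778 -0.0026] [-0.22  1.74  0.64] -0.0 v 0.072
```

View pics/w2c.png

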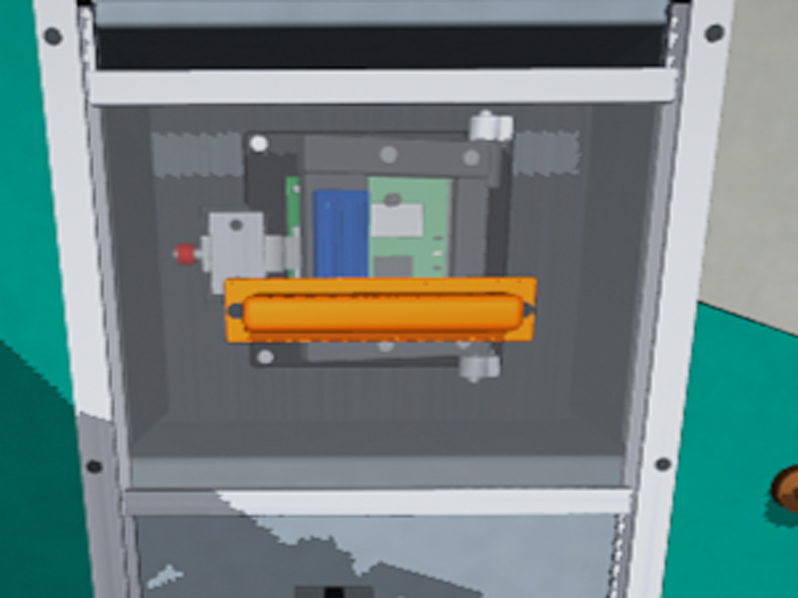

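```bash
python3 - <<'E'
from h import *
d=np.load("wrist2.npz"); w=cam(d,(d["p"],d["r"]))
c=lambda u,v:(150+u/2.66-.3,v/2.3-.3)
R=lambda u,v,z: ray(w,c(u,v),z)
lo=[R(37,0,.101),R(90,598,.101)]; ro=[R(733,0,.101),R(660,598,.101)]
for a,b in (lo,ro): v=a-b; print("edge",np.round(a,4),np.round(b,4),"yaw",np.arctan2(-v[0],v[1]))
sc=[R(53,36,.101),R(714,33,.101),R(94,466,.101),R(663,464,.101)]
print("screws",np.round(sc,4)); v=sc[1]-sc[0];print(np.hypot(*v[:2]),np.arctan2(v[1],v[0])); v=sc[3]-sc[2];print(np.hypot(*v[:2]),np.arctan2(v[1],v[0]))
v=sc[0]-sc[2];print(np.arctan2(-v[0],v[1])); v=sc[1]-sc[3];print(np.arctan2(-v[0],v[1]))
h=[R(243,312,.1175),R(523,312,.1175)]; H=(h[0]+h[1])/2; v=h[1]-h[0]; print("handle",np.round(H,4),np.hypot(*v[:2]),np.arctan2(v[1],v[0]))
a=0.36; ex=np.array([np.cos(a),np.sin(a),0]); ey=np.array([-np.sin(a),np.cos(a),0])
def L(P): return np.round([P@ex,P@ey],4)
print("tcp",L(d["p"]),"handle",L(H),"lo",[L(p) for p in lo],"ro",[L(p) for p in ro],"screws",[L(p) for p in sc])
print("side fit c",L(np.array([.5858,-.22,0])))
print("bar top y",L(R(385,68,.0975)),L(R(385,103,.0955)),"bot",L(R(380,488,.0955)),L(R(380,514,.0955)))
print("wall",L(R(385,25,.088)))
for z in(.055,.06,.065,.07,.08): print("pad",z,L(R(316,190,z)),L(R(368,190,z)))
s=np.load("side1.npz"); cv2.imwrite("pics/side1c.png",cv2.resize(s["pixels"][230:420,190:390],None,fx=4,fy=3,interpolation=cv2.INTER_CUBIC))
E
```

```text
edge [ 0.4444 -0.1084  0.101 ] [ 0.5135 -0.2996  0.101 ] yaw 0.3472607338665077
edge [ 0.6207 -0.0433  0.101 ] [ 0.6924 -0.2334  0.101 ] yaw 0.36081811525756236
screws [[ 0.451  -0.1166  0.101 ]
 [ 0.6201 -0.0533  0.101 ]
 [ 0.5003 -0.2482  0.101 ]
 [ 0.6695 -0.1848  0.101 ]]
0.18052848107132538 0.35861340321823787
0.18078692425837545 0.3586117375731455
0.35787185708624675
0.35971151469957885
handle [ 0.5653 -0.1642  0.1175] 0.07900996757146628 0.35423223549503313
tcp [ 0.4567 -0.4098] handle [ 0.4712 -0.3528] lo [array([ 0.3777, -0.258 ]), array([ 0.3751, -0.4613])] ro [array([ 0.5657, -0.2592]), array([ 0.5658, -0.4623])] screws [array([ 0.381, -0.268]), array([ 0.5616, -0.2683]), array([ 0.3807, -0.4085]), array([ 0.5615, -0.4088])]
side fit c [ 0.4707 -0.4123]
bar top y [ 0.4721 -0.2769] [ 0.4723 -0.2868] bot [ 0.472  -0.4191] [ 0.4721 -0.4294]
wall [ 0.4724 -0.2621]
pad 0.055 [ 0.4516 -0.3101] [ 0.469  -0.3102]
pad 0.06 [ 0.4516 -0.3105] [ 0.4689 -0.3106]
pad 0.065 [ 0.4517 -0.3109] [ 0.4687 -0.311 ]
pad 0.07 [ 0.4518 -0.3114] [ 0.4685 -0.3115]
pad 0.08 [ 0.452  -0.3122] [ 0.4681 -0.3123]
```

{"op": "play_rows", "data": {
  "commands": [
    {"x":5.0,"y":0.7,"z":0,"spin":0,"claw":0},
    {"x":5.0,"y":0.7,"z":0,"spin":-0.004,"claw":0},
    {"x":0,"y":0,"z":4.2,"spin":0,"claw":0},
    {"x":0,"y":0,"z":4.2,"spin":0,"claw":0},
    {"x":0,"y":0,"z":4.2,"spin":0,"claw":0}
  ]
}}

```text
clock: 1.65
tool_pos: [0.5524, -0.1182, 0.1183]
tcp_rot: [1.78, 2.588, 0.001]
wrist_force: [0.1, -1.1, -1.0]
opening: 0.003
```

```bash
cat > st.py <<'E'
from rig import monitor
import numpy as np
from scipy.spatial.transform import Rotation as Rn
s=monitor.get_state(); p=s["tool_pos"]; a=.359
x=p[0]*np.cos(a)+p[1]*np.sin(a)-.4713; y=-p[0]*np.sin(a)+p[1]*np.cos(a)+.4085
M=Rn.from_rotvec(s["tcp_rot"]).as_matrix()
f=s["wrist_force"]
print("t",s["clock"],"tester mm",np.round([x*1e3,y*1e3,p[2]*1e3],1),"yaw",round(np.arctan2(M[1,1],M[0,1]),4),"F tester",np.round([f[0]*np.cos(a)+f[1]*np.sin(a),-f[0]*np.sin(a)+f[1]*np.cos(a),f[2]],1),"v",np.round(np.abs(s["joint_vel"]).max(),3))
E
python3 st.py; python3 snap.py 3 side; python3 st.py; python3 - <<'E'
import cv2
im=cv2.imread("pics/side3.png")[220:420,180:400]
cv2.imwrite("pics/side3c.png",cv2.resize(im,None,fx=3,fy=3,interpolation=cv2.INTER_CUBIC))
E
```

```text
t 1.65 tester mm [  4.4 103.7 118.3] yaw 0.366 F tester [-0.3 -1.  -1. ] v 0.604
side 1.65 [ 0.5524 -0.1182  0.1183] [1.7796e+00 2.5881e+00 1.1000e-03] [ 0.07 -1.06 -0.98] 0.003 v 0.604
t 1.7 tester mm [  1.  106.2 111.5] yaw 0.3658 F tester [-3.1  2.3 -4.4] v 0.144
```

View pics/side3c.png

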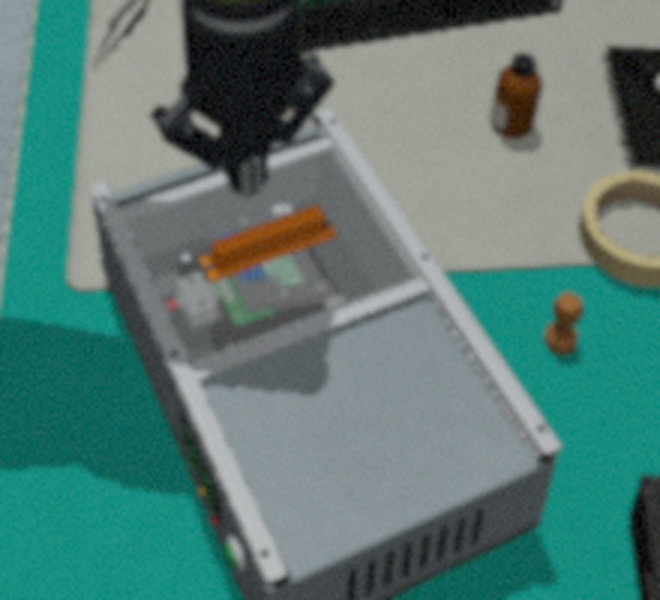

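{"op": "play_rows", "data": {
  "commands": [
    {"x":0,"y":0,"z":0,"spin":0,"claw":0},
    {"x":-1.5,"y":0,"z":0,"spin":0,"claw":0},
    {"x":-1.5,"y":0,"z":0,"spin":0.005,"claw":0},
    {"x":-2.0,"y":0,"z":0,"spin":0,"claw":0},
    {"x":-2.0,"y":0,"z":0,"spin":0,"claw":0}
  ]
}}

```text
clock: 2.33
tool_pos: [0.5777, -0.1869, 0.1202]
tcp_rot: [1.789, 2.581, 0.001]
wrist_force: [-0.2, 2.0, 0.4]
opening: -0.003
```

```bash
python3 st.py; python3 snap.py 4 side; python3 st.py; python3 - <<'E'
import cv2
im=cv2.imread("pics/side4.png")[220:420,180:400]
cv2.imwrite("pics/side4c.png",cv2.resize(im,None,fx=3,fy=3,interpolation=cv2.INTER_CUBIC))
E
```

```text
t 2.325 tester mm [  3.9  30.5 120.2] yaw 0.3584 F tester [0.5 2.  0.4] v 0.22
side 2.325 [ 0.5777 -0.1869  0.1202] [1.7891e+00 2.5808e+00 1.1000e-03] [-0.23  2.    0.4 ] -0.003 v 0.22
t 2.375 tester mm [  3.6  28.3 120.2] yaw 0.3573 F tester [-0.1 -1.2  0.1] v 0.041
```

View pics/side4c.png

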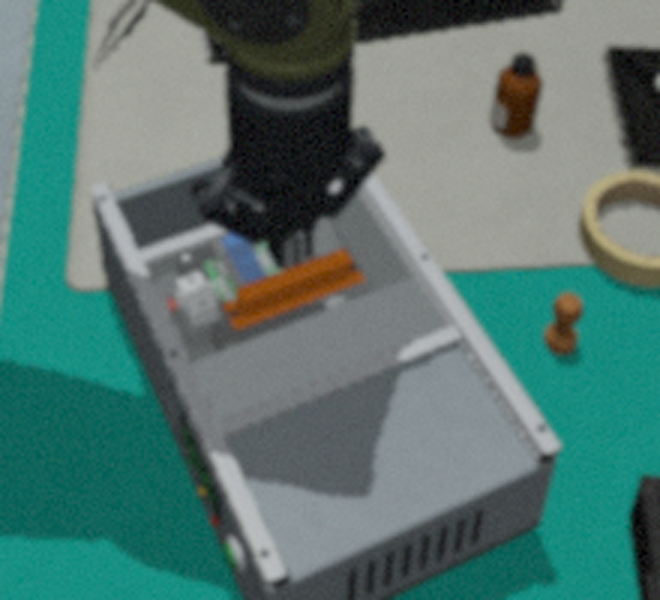

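{"op": "play_rows", "data": {
  "commands": [
    {"x":-2.0,"y":-0.1,"z":0,"spin":0,"claw":0},
    {"x":-2.0,"y":-0.1,"z":0,"spin":0,"claw":0},
    {"x":-2.0,"y":0,"z":0,"spin":0,"claw":0},
    {"x":-1.5,"y":0,"z":0,"spin":0,"claw":0},
    {"x":-0.5,"y":0,"z":0,"spin":0,"claw":0}
  ]
}}

```text
clock: 3.0
tool_pos: [0.603, -0.2621, 0.1191]
tcp_rot: [-1.79, -2.581, 0.001]
wrist_force: [-0.7, 2.1, 1.5]
opening: -0.002
```

```bash
python3 st.py
```

```text
t 3.0 tester mm [  1.2 -48.7 119.1] yaw 0.3582 F tester [0.1 2.2 1.5] v 0.052
```

{"op": "play_rows", "data": {
  "commands": [
    {"x":-0.3,"y":0,"z":0,"spin":0,"claw":0},
    {"x":-0.1,"y":0,"z":0,"spin":0,"claw":0},
    {"x":-0.1,"y":0,"z":0,"spin":0,"claw":0},
    {"x":0,"y":0,"z":0,"spin":0,"claw":0},
    {"x":0,"y":0,"z":0,"spin":0,"claw":0}
  ]
}}

```text
clock: 3.62
tool_pos: [0.6045, -0.2654, 0.1191]
tcp_rot: [-1.789, -2.582, 0.0]
wrist_force: [-1.7, 0.8, -0.1]
opening: 0.001
```

```bash
python3 st.py; python3 snap.py 5 side; python3 st.py; python3 - <<'E'
import cv2
im=cv2.imread("pics/side5.png")[220:420,180:400]
cv2.imwrite("pics/side5c.png",cv2.resize(im,None,fx=3,fy=3,interpolation=cv2.INTER_CUBIC))
E
```

```text
t 3.625 tester mm [  1.4 -52.3 119.1] yaw 0.3592 F tester [-1.3  1.3 -0.1] v 0.002
side 3.625 [ 0.6045 -0.2654  0.1191] [-1.7886e+00 -2.5821e+00  3.0000e-04] [-1.65  0.81 -0.09] 0.001 v 0.002
t 3.675 tester mm [  1.4 -52.4 119.2] yaw 0.3591 F tester [-1.6  1.3  0.3] v 0.003
```

View pics/side5c.png

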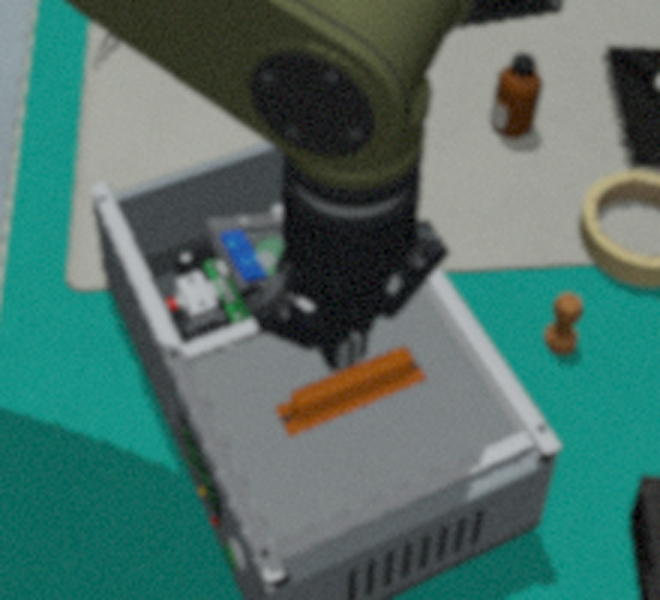

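{"op": "play_rows", "data": {
  "commands": [
    {"x":-0.1,"y":0,"z":0,"spin":0,"claw":0},
    {"x":-0.1,"y":0,"z":0,"spin":0,"claw":0},
    {"x":-0.1,"y":0,"z":0,"spin":0,"claw":0},
    {"x":-0.1,"y":0,"z":0,"spin":0,"claw":0},
    {"x":0,"y":0,"z":0,"spin":0,"claw":0}
  ]
}}

```text
clock: 4.3
tool_pos: [0.6061, -0.2693, 0.1192]
tcp_rot: [-1.789, -2.582, -0.0]
wrist_force: [-1.4, 1.3, -1.0]
opening: 0.0
```

```bash
python3 st.py
```

```text
t 4.3 tester mm [  1.5 -56.6 119.2] yaw 0.3589 F tester [-0.9  1.7 -1. ] v 0.003
```

{"op": "play_rows", "data": {
  "commands": [
    {"x":-0.1,"y":0,"z":0,"spin":0,"claw":0},
    {"x":-0.1,"y":0,"z":0,"spin":0,"claw":0},
    {"x":0,"y":0,"z":0,"spin":0,"claw":0},
    {"x":0,"y":0,"z":0,"spin":0,"claw":0},
    {"x":0,"y":0,"z":0,"spin":0,"claw":0}
  ]
}}

```text
clock: 4.92
tool_pos: [0.6061, -0.2694, 0.1192]
tcp_rot: [-1.786, -2.579, -0.003]
wrist_force: [-4.2, 7.5, 2.5]
opening: 0.0
```

```bash
python3 st.py
```

```text
t 4.925 tester mm [  1.5 -56.7 119.2] yaw 0.3592 F tester [-1.3  8.5  2.5] v 0.002
```

{"op": "play_rows", "data": {
  "commands": [
    {"x":1.0,"y":0,"z":0,"spin":0,"claw":0},
    {"x":1.0,"y":0,"z":-5,"spin":0,"claw":0},
    {"x":2.0,"y":0,"z":-5,"spin":0,"claw":0},
    {"x":2.0,"y":0,"z":0,"spin":0,"claw":0},
    {"x":0,"y":0,"z":0,"spin":0,"claw":0}
  ]
}}

```text
clock: 5.55
tool_pos: [0.5857, -0.2142, 0.2197]
tcp_rot: [1.786, 2.582, -0.0]
wrist_force: [-0.2, -0.5, -0.4]
opening: 0.002
```

```bash
python3 st.py; python3 snap.py 6 side wrist; python3 - <<'E'
import cv2
im=cv2.imread("pics/side6.png")[220:420,180:400]
cv2.imwrite("pics/side6c.png",cv2.resize(im,None,fx=3,fy=3,interpolation=cv2.INTER_CUBIC))
im=cv2.imread("pics/wrist6.png")[0:260,150:450]
cv2.imwrite("pics/w6c.png",cv2.resize(im,None,fx=2.6,fy=2.3,interpolation=cv2.INTER_CUBIC))
E
```

```text
t 5.55 tester mm [  1.8   2.2 219.7] yaw 0.3604 F tester [-0.3 -0.4 -0.4] v 0.041
side 5.55 [ 0.5857 -0.2142  0.2197] [ 1.7864e+00  2.5822e+00 -1.0000e-04] [-0.15 -0.48 -0.41] 0.002 v 0.041
wrist 5.6 [ 0.5853 -0.2146  0.2184] [-1.7878e+00 -2.5829e+00  9.0000e-04] [-0.31  0.23  0.28] 0.003 v 0.029
```

View pics/side6c.png

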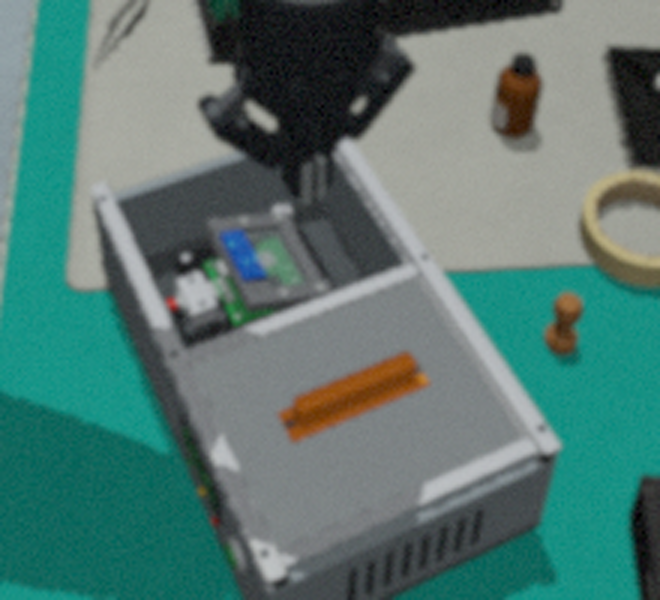

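View pics/w6c.png

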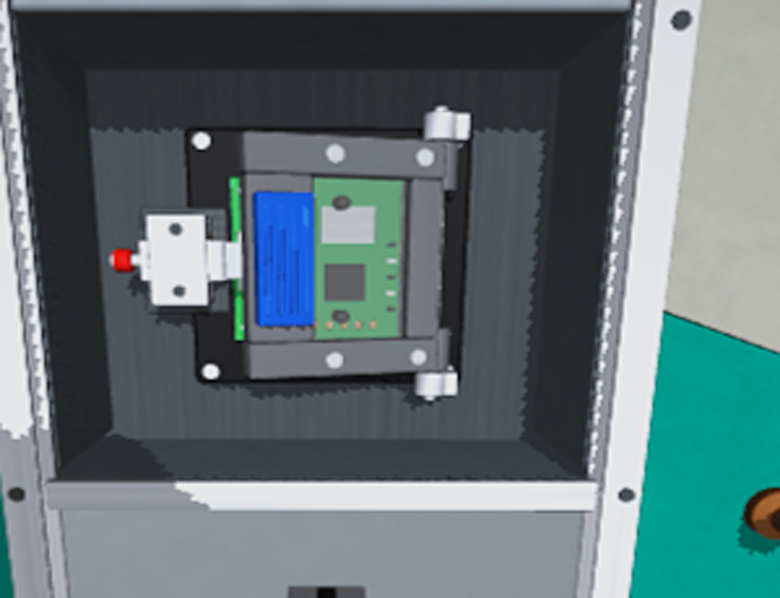

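```bash
python3 - <<'E'
from h import *
from scipy.optimize import brentq
d=np.load("wrist6.npz"); w=cam(d,(d["p"],d["r"])); a=.359
def T(P): return np.array([P[0]*np.cos(a)+P[1]*np.sin(a)-.4713,-P[0]*np.sin(a)+P[1]*np.cos(a)+.4085,P[2]])
c=lambda u,v:(150+u/2.6-.3,v/2.3-.3)
for dx,uv in ((-9,(255,258)),(9,(313,258)),(0,(284,258))):
    def f(th):
        px=-57+dx; x=.038+(px*np.cos(th)+15*np.sin(th))/1e3; z=.040+(-px*np.sin(th)+15*np.cos(th))/1e3
        return T(ray(w,c(*uv),z))[0]-x
    for t in np.arange(0,.8,.1): print(round(f(t)*1e3,1),end=" ")
    print()
for z in (.055,.065,.075): print(z,T(ray(w,c(255,258),z)),T(ray(w,c(313,258),z)), T(ray(w,c(284,192),z))[1],T(ray(w,c(284,327),z))[1], "latch",T(ray(w,c(176,258),.05)))
# side view: pad
s=np.load("side6.npz"); cs=cam(s); im=s["pixels"]; h=cv2.cvtColor(im,cv2.COLOR_BGR2HSV)
m=cv2.inRange(h,(100,120,60),(125,255,255)); m[:280]=0; m[:,:230]=0; m[:,300:]=0
for cn in cv2.findContours(m,0,2)[0]:
    if cv2.contourArea(cn)>15:
        r=cv2.minAreaRect(cn); print(r)
        for z in (.05,.06,.07,.08,.09): print(z,np.round(T(ray(cs,r[0],z))*1e3,1))
E
```

```text
6.6 5.3 3.3 0.7 -2.5 -6.3 -10.7 -15.5 
7.3 5.7 3.5 0.9 -2.1 -5.4 -9.2 -13.2 
7.0 5.4 3.4 0.7 -2.4 -6.0 -10.1 -14.6 
0.055 [-0.02138922  0.07630721  0.055     ] [-0.00267947  0.07632843  0.055     ] 0.0988482032486605 0.05162081346472108 latch [-0.0477029   0.07631031  0.05      ]
0.065 [-0.020603    0.07624222  0.065     ] [-0.00253297  0.07626271  0.065     ] 0.09801249845258275 0.05239987943178154 latch [-0.0477029   0.07631031  0.05      ]
0.075 [-0.01981679  0.07617722  0.075     ] [-0.00238647  0.07619699  0.075     ] 0.09717679365650511 0.05317894539884205 latch [-0.0477029   0.07631031  0.05      ]
((260.70001220703125, 304.8999938964844), (19.230182647705078, 7.602630138397217), 63.43495178222656)
0.05 [-6.  88.1 50. ]
0.06 [-8.9 80.7 60. ]
0.07 [-11.9  73.3  70. ]
0.08 [-14.8  65.9  80. ]
0.09 [-17.7  58.5  90. ]
```

{"op": "play_rows", "data": {
  "commands": [
    {"x":3.7,"y":-0.7,"z":0,"spin":0,"claw":0},
    {"x":3.6,"y":-0.7,"z":2.0,"spin":0,"claw":0},
    {"x":0,"y":0,"z":4.0,"spin":0,"claw":0},
    {"x":0,"y":0,"z":3.5,"spin":0,"claw":0},
    {"x":0,"y":0,"z":1.5,"spin":0,"claw":0}
  ]
}}

```text
clock: 6.28
tool_pos: [0.5449, -0.1513, 0.1052]
tcp_rot: [-1.786, -2.577, 0.003]
wrist_force: [-0.4, -0.0, -0.2]
opening: -0.002
```

```bash
python3 st.py; python3 snap.py 7 wrist; python3 st.py;python3 - <<'E'
import cv2
im=cv2.imread("pics/wrist7.png")
cv2.imwrite("pics/w7c.png",im)
E
```

```text
t 6.275 tester mm [-14.3  75.4 105.2] yaw 0.3585 F tester [-0.3  0.1 -0.2] v 0.211
wrist 6.275 [ 0.5449 -0.1513  0.1052] [-1.7864 -2.5769  0.0027] [-0.36 -0.02 -0.25] -0.002 v 0.211
t 6.325 tester mm [-14.6  75.6 104.4] yaw 0.3585 F tester [-0.4  1.8 -1.3] v 0.051
```

View pics/w7c.png

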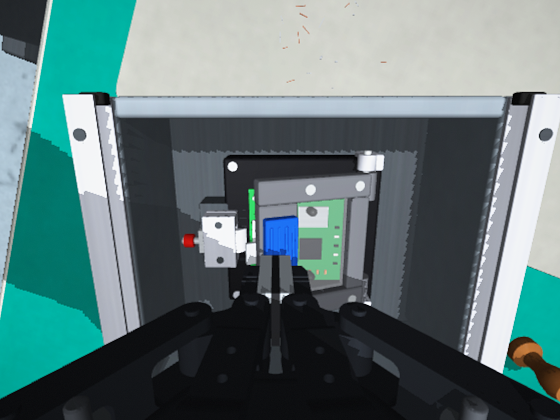

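{"op": "play_rows", "data": {
  "commands": [
    {"x":0,"y":0,"z":0.7,"spin":0,"claw":0},
    {"x":0,"y":0,"z":0.7,"spin":0,"claw":0},
    {"x":0,"y":-0.1,"z":0.5,"spin":0,"claw":0},
    {"x":0,"y":-0.1,"z":0.5,"spin":0,"claw":0},
    {"x":0,"y":-0.1,"z":0.3,"spin":0,"claw":0}
  ]
}}

```text
clock: 6.95
tool_pos: [0.5441, -0.1527, 0.0823]
tcp_rot: [1.789, 2.582, -0.0]
wrist_force: [-0.2, -0.2, -0.8]
opening: -0.002
```

```bash
python3 st.py
```

```text
t 6.95 tester mm [-15.5  74.3  82.3] yaw 0.3591 F tester [-0.2 -0.1 -0.8] v 0.043
```

{"op": "play_rows", "data": {
  "commands": [
    {"x":0,"y":0,"z":0.3,"spin":0,"claw":0},
    {"x":0,"y":-0.1,"z":0.3,"spin":0,"claw":0},
    {"x":0,"y":-0.1,"z":0.2,"spin":0,"claw":0},
    {"x":0,"y":0,"z":0.2,"spin":0,"claw":0},
    {"x":0,"y":0,"z":0,"spin":0,"claw":0}
  ]
}}

```text
clock: 7.58
tool_pos: [0.5424, -0.1535, 0.0732]
tcp_rot: [-1.789, -2.582, 0.0]
wrist_force: [-2.1, 1.0, 5.7]
opening: -0.002
```

```bash
python3 st.py;  python3 snap.py 8 wrist
```

```text
t 7.575 tester mm [-17.4  74.3  73.2] yaw 0.3591 F tester [-1.6  1.7  5.7] v 0.002
wrist 7.575 [ 0.5424 -0.1535  0.0732] [-1.7890e+00 -2.5825e+00  2.0000e-04] [-2.1   1.01  5.7 ] -0.002 v 0.002
```

View pics/wrist8.png

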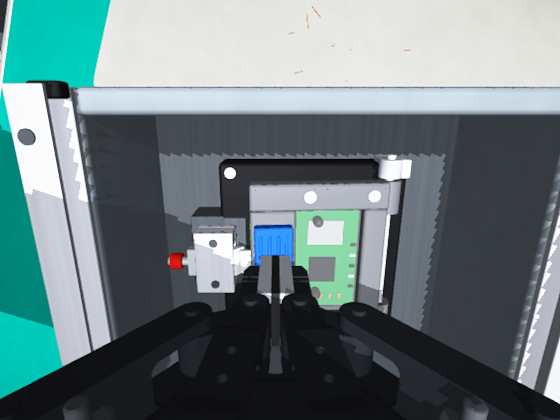

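{"op": "play_rows", "data": {
  "commands": [
    {"x":0,"y":0,"z":0.1,"spin":0,"claw":0},
    {"x":0,"y":-0.05,"z":0.1,"spin":0,"claw":0},
    {"x":0,"y":0,"z":0.1,"spin":0,"claw":0},
    {"x":0,"y":0,"z":0.1,"spin":0,"claw":0},
    {"x":0,"y":0,"z":0,"spin":0,"claw":0}
  ]
}}

```text
clock: 8.25
tool_pos: [0.542, -0.1539, 0.0693]
tcp_rot: [1.788, 2.582, -0.001]
wrist_force: [-2.6, -0.5, 5.3]
opening: 0.001
```

```bash
python3 st.py
```

```text
t 8.25 tester mm [-17.9  73.9  69.3] yaw 0.3592 F tester [-2.6  0.5  5.3] v 0.005
```

{"op": "play_rows", "data": {
  "commands": [
    {"x":0,"y":0,"z":0.1,"spin":0,"claw":0},
    {"x":0,"y":0,"z":0.05,"spin":0,"claw":0},
    {"x":0,"y":0,"z":0.05,"spin":0,"claw":0},
    {"x":0,"y":0,"z":0,"spin":0,"claw":0},
    {"x":0,"y":0,"z":0,"spin":0,"claw":0}
  ]
}}

```text
clock: 8.88
tool_pos: [0.5418, -0.1541, 0.0677]
tcp_rot: [-1.789, -2.582, 0.002]
wrist_force: [-5.6, -0.1, 10.0]
opening: 0.001
```

```bash
python3 st.py
```

```text
t 8.875 tester mm [-18.1  73.9  67.7] yaw 0.3592 F tester [-5.3  1.9 10. ] v 0.002
```

{"op": "play_rows", "data": {
  "commands": [
    {"x":0,"y":0,"z":0.1,"spin":0,"claw":0},
    {"x":0,"y":0,"z":0.1,"spin":0,"claw":0},
    {"x":0,"y":0,"z":0,"spin":0,"claw":0},
    {"x":0,"y":0,"z":0,"spin":0,"claw":0},
    {"x":0,"y":0,"z":0,"spin":0,"claw":0}
  ]
}}

```text
clock: 9.5
tool_pos: [0.542, -0.1542, 0.0674]
tcp_rot: [-1.788, -2.582, 0.002]
wrist_force: [-10.5, 1.2, 19.0]
opening: 0.001
```

```bash
python3 st.py; python3 snap.py 9 wrist side; python3 - <<'E'
import cv2
im=cv2.imread("pics/wrist9.png")[130:330,150:450]
cv2.imwrite("pics/w9c.png",cv2.resize(im,None,fx=2.6,fy=2.6,interpolation=cv2.INTER_CUBIC))
E
```

```text
t 9.5 tester mm [-18.1  73.8  67.4] yaw 0.3594 F tester [-9.4  4.8 19. ] v 0.002
wrist 9.5 [ 0.542  -0.1542  0.0674] [-1.7883e+00 -2.5823e+00  2.1000e-03] [-10.51   1.19  19.05] 0.001 v 0.002
side 9.55 [ 0.5419 -0.1542  0.0673] [-1.7884e+00 -2.5822e+00  2.1000e-03] [-9.95  1.1  18.82] -0.001 v 0.002
```

View pics/w9c.png

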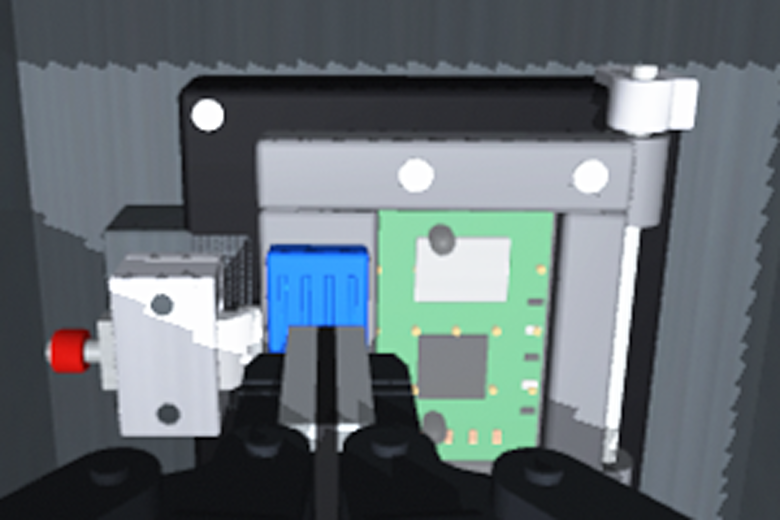

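Cover is at its hard stop at 19 N. I'll lift off and check that the latch holds.

{"op": "play_rows", "data": {
  "commands": [
    {"x":0,"y":0,"z":-0.4,"spin":0,"claw":0},
    {"x":0,"y":0,"z":-3,"spin":0,"claw":0},
    {"x":0,"y":0.5,"z":-5,"spin":0,"claw":0},
    {"x":-3.6,"y":0.5,"z":-5,"spin":0,"claw":0},
    {"x":-3.6,"y":0.5,"z":-2,"spin":0,"claw":0}
  ]
}}

```text
clock: 10.22
tool_pos: [0.5831, -0.2167, 0.2225]
tcp_rot: [1.784, 2.578, 0.002]
wrist_force: [0.3, -0.5, 0.5]
opening: -0.002
```

```bash
python3 st.py; python3 snap.py 10 side wrist; python3 st.py; python3 - <<'E'
import cv2
im=cv2.imread("pics/side10.png")[220:420,180:400]
cv2.imwrite("pics/side10c.png",cv2.resize(im,None,fx=3,fy=3,interpolation=cv2.INTER_CUBIC))
im=cv2.imread("pics/wrist10.png")[0:260,150:450]
cv2.imwrite("pics/w10c.png",cv2.resize(im,None,fx=2.6,fy=2.3,interpolation=cv2.INTER_CUBIC))
E
```

```text
t 10.225 tester mm [ -1.5   0.7 222.5] yaw 0.3599 F tester [ 0.1 -0.6  0.5] v 0.608
side 10.225 [ 0.5831 -0.2167  0.2225] [1.7844e+00 2.5780e+00 2.1000e-03] [ 0.34 -0.54  0.53] -0.002 v 0.608
wrist 10.275 [ 0.5851 -0.2208  0.2244] [1.7844e+00 2.5714e+00 3.0000e-04] [-0.34 -2.68  1.88] -0.001 v 0.077
t 10.325 tester mm [ -1.6  -1.4 222.1] yaw 0.3568 F tester [ 0.2 -0.1  0.1] v 0.098
```

View pics/side10c.png

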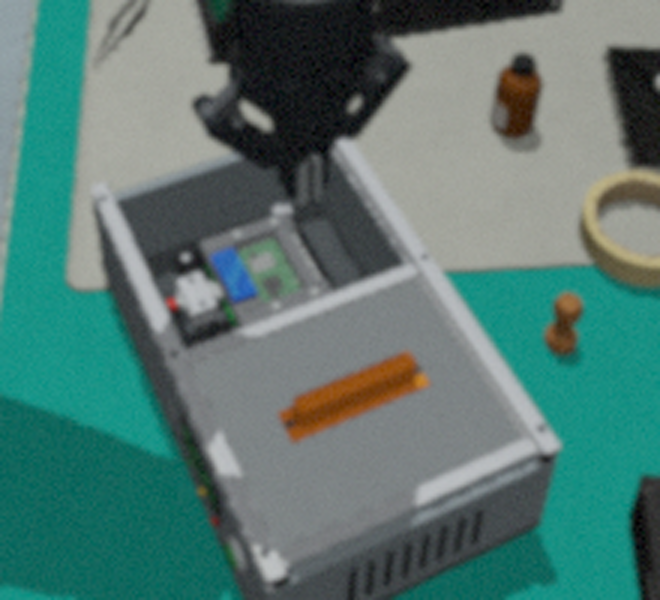

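View pics/w10c.png

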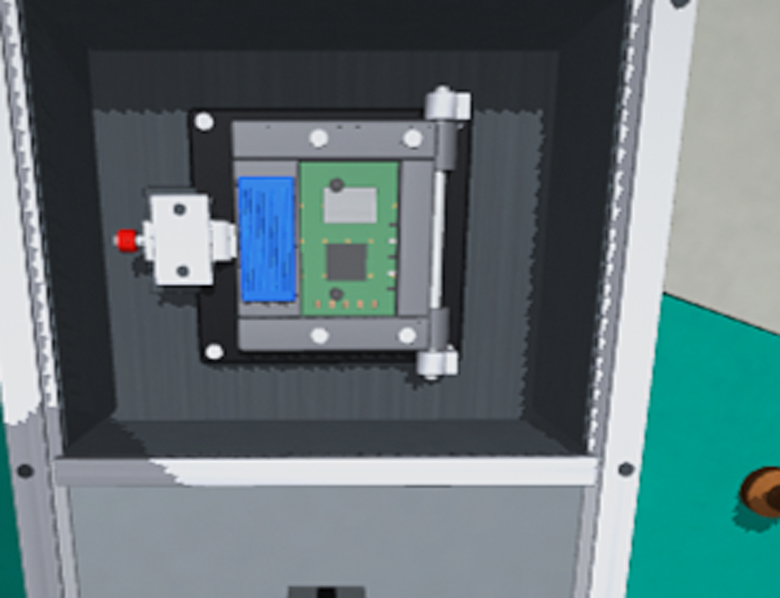

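{"op": "play_rows", "data": {
  "commands": [
    {"x":3.8,"y":-0.8,"z":0,"spin":0,"claw":0},
    {"x":3.7,"y":-0.8,"z":3.0,"spin":0,"claw":0},
    {"x":0,"y":0,"z":5.0,"spin":0,"claw":0},
    {"x":0,"y":0,"z":4,"spin":0,"claw":0},
    {"x":0,"y":0,"z":1,"spin":0,"claw":0}
  ]
}}

```text
clock: 10.95
tool_pos: [0.5366, -0.1493, 0.0838]
tcp_rot: [-1.784, -2.576, 0.003]
wrist_force: [0.0, -0.6, -0.2]
opening: 0.0
```

```bash
python3 st.py
```

```text
t 10.95 tester mm [-21.4  80.2  83.8] yaw 0.3593 F tester [-0.2 -0.6 -0.2] v 0.137
```

{"op": "play_rows", "data": {
  "commands": [
    {"x":0,"y":0,"z":0.7,"spin":0,"claw":0},
    {"x":0,"y":0,"z":0.6,"spin":0,"claw":0},
    {"x":0,"y":0,"z":0.3,"spin":0,"claw":0},
    {"x":0,"y":0,"z":0,"spin":0,"claw":0},
    {"x":0,"y":0,"z":0,"spin":0,"claw":0}
  ]
}}

```text
clock: 11.58
tool_pos: [0.5402, -0.1513, 0.0729]
tcp_rot: [1.789, 2.581, 0.0]
wrist_force: [-0.2, 0.3, -0.7]
opening: 0.0
```

```bash
python3 st.py; python3 snap.py 11 wrist; python3 - <<'E'
import cv2
im=cv2.imread("pics/wrist11.png")[130:330,150:450]
cv2.imwrite("pics/w11c.png",cv2.resize(im,None,fx=2.6,fy=2.6,interpolation=cv2.INTER_CUBIC))
E
```

```text
t 11.575 tester mm [-18.7  77.1  72.9] yaw 0.3589 F tester [-0.1  0.4 -0.7] v 0.002
wrist 11.575 [ 0.5402 -0.1513  0.0729] [1.7887e+00 2.5815e+00 4.0000e-04] [-0.22  0.34 -0.73] 0.0 v 0.002
```

View pics/w11c.png

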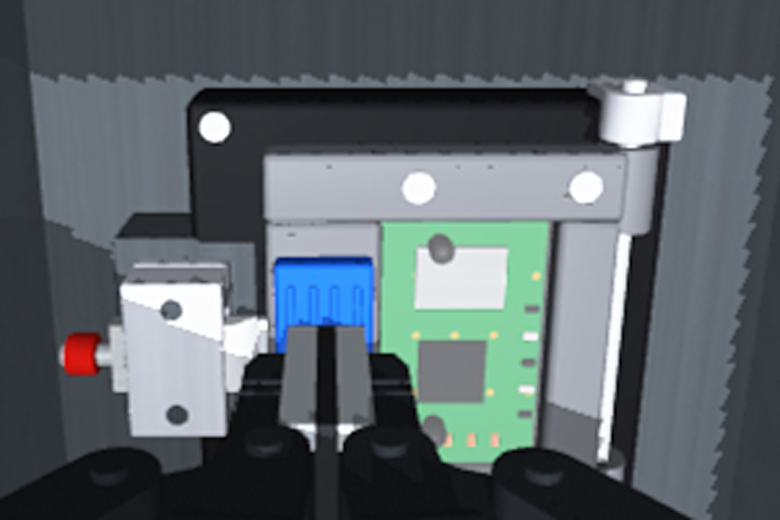

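{"op": "play_rows", "data": {
  "commands": [
    {"x":0,"y":0,"z":0.1,"spin":0,"claw":0},
    {"x":0,"y":0,"z":0.1,"spin":0,"claw":0},
    {"x":0,"y":0,"z":0,"spin":0,"claw":0},
    {"x":0,"y":0,"z":0,"spin":0,"claw":0},
    {"x":0,"y":0,"z":0,"spin":0,"claw":0}
  ]
}}

```text
clock: 12.25
tool_pos: [0.5399, -0.1511, 0.0704]
tcp_rot: [1.789, 2.582, -0.0]
wrist_force: [-0.0, 0.7, 0.1]
opening: -0.001
```

```bash
python3 st.py
```

```text
t 12.25 tester mm [-18.9  77.4  70.4] yaw 0.359 F tester [0.2 0.6 0.1] v 0.002
```

{"op": "play_rows", "data": {
  "commands": [
    {"x":0,"y":0,"z":-4,"spin":0,"claw":0},
    {"x":0,"y":0,"z":-5,"spin":0,"claw":0},
    {"x":-4,"y":0.9,"z":-4,"spin":0,"claw":0},
    {"x":-5.5,"y":1,"z":0,"spin":0,"claw":0},
    {"x":-5.5,"y":0,"z":0,"spin":0,"claw":0}
  ]
}}

```text
clock: 12.88
tool_pos: [0.6118, -0.2861, 0.2017]
tcp_rot: [1.786, 2.581, 0.001]
wrist_force: [1.0, 0.0, -0.4]
opening: -0.001
```

{"op": "play_rows", "data": {
  "commands": [
    {"x":-4.5,"y":0,"z":0,"spin":0,"claw":0},
    {"x":0,"y":0,"z":0,"spin":0,"claw":0},
    {"x":0,"y":0,"z":3,"spin":0,"claw":0},
    {"x":0,"y":0,"z":2,"spin":0,"claw":0},
    {"x":0,"y":0,"z":0,"spin":0,"claw":0}
  ]
}}

```text
clock: 13.5
tool_pos: [0.6246, -0.3253, 0.1473]
tcp_rot: [-1.785, -2.578, 0.0]
wrist_force: [-0.9, 0.1, -0.4]
opening: -0.003
```

```bash
python3 st.py; python3 snap.py 12 wrist side; python3 - <<'E'
import cv2
im=cv2.imread("pics/side12.png")[220:420,180:400]
cv2.imwrite("pics/side12c.png",cv2.resize(im,None,fx=3,fy=3,interpolation=cv2.INTER_CUBIC))
E
```

```text
t 13.5 tester mm [  -0.8 -115.5  147.3] yaw 0.3597 F tester [-0.8  0.4 -0.4] v 0.044
wrist 13.5 [ 0.6246 -0.3253  0.1473] [-1.7851e+00 -2.5785e+00  3.0000e-04] [-0.88  0.13 -0.42] -0.003 v 0.044
side 13.55 [ 0.6255 -0.326   0.1492] [-1.7869e+00 -2.5810e+00  1.0000e-04] [ 0.39 -0.82 -0.54] 0.005 v 0.037
```

View pics/wrist12.png

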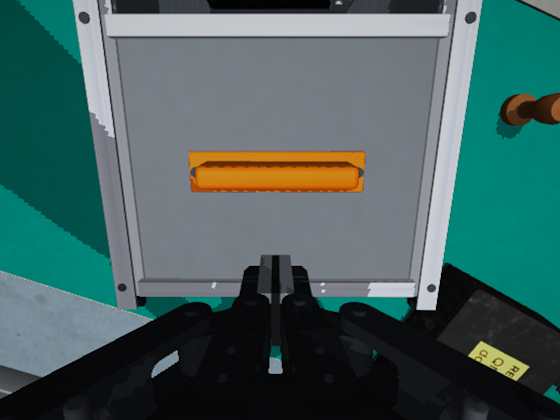

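View pics/side12c.png

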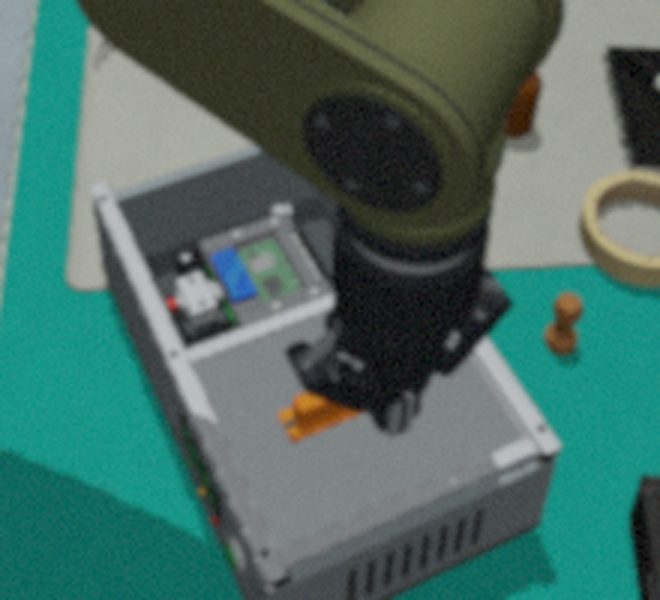

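{"op": "play_rows", "data": {
  "commands": [
    {"x":0,"y":0,"z":1.7,"spin":0,"claw":0},
    {"x":0,"y":0,"z":1.2,"spin":0,"claw":0},
    {"x":0,"y":0,"z":0,"spin":0,"claw":0},
    {"x":1.5,"y":0,"z":0,"spin":0,"claw":0},
    {"x":1.5,"y":0,"z":0,"spin":0,"claw":0}
  ]
}}

```text
clock: 14.22
tool_pos: [0.6156, -0.2982, 0.1219]
tcp_rot: [1.788, 2.581, -0.0]
wrist_force: [1.2, -2.0, -1.3]
opening: 0.001
```

```bash
python3 st.py
```

```text
t 14.225 tester mm [  0.2 -87.  121.9] yaw 0.3591 F tester [ 0.4 -2.3 -1.3] v 0.225
```

{"op": "play_rows", "data": {
  "commands": [
    {"x":2.0,"y":0,"z":0,"spin":0,"claw":0},
    {"x":2.5,"y":0,"z":0,"spin":0,"claw":0},
    {"x":2.5,"y":0,"z":0,"spin":0,"claw":0},
    {"x":2.0,"y":0,"z":0,"spin":0,"claw":0},
    {"x":2.0,"y":0,"z":0,"spin":0,"claw":0}
  ]
}}

```text
clock: 14.85
tool_pos: [0.5767, -0.1948, 0.1219]
tcp_rot: [1.788, 2.582, -0.0]
wrist_force: [1.8, -2.3, 1.3]
opening: -0.001
```

```bash
python3 st.py
```

```text
t 14.85 tester mm [  0.2  23.5 121.9] yaw 0.3593 F tester [ 0.8 -2.8  1.3] v 0.234
```

{"op": "play_rows", "data": {
  "commands": [
    {"x":1.5,"y":0,"z":0,"spin":0,"claw":0},
    {"x":0.9,"y":0,"z":0,"spin":0,"claw":0},
    {"x":0.3,"y":0,"z":0,"spin":0,"claw":0},
    {"x":0.1,"y":0,"z":0,"spin":0,"claw":0},
    {"x":0,"y":0,"z":0,"spin":0,"claw":0}
  ]
}}

```text
clock: 15.48
tool_pos: [0.5671, -0.1699, 0.1212]
tcp_rot: [-1.789, -2.582, -0.0]
wrist_force: [1.1, -1.2, -0.3]
opening: -0.001
```

```bash
python3 st.py
```

```text
t 15.475 tester mm [  0.   50.2 121.2] yaw 0.3586 F tester [ 0.6 -1.6 -0.3] v 0.003
```

{"op": "play_rows", "data": {
  "commands": [
    {"x":0.3,"y":0,"z":0,"spin":0,"claw":0},
    {"x":0.2,"y":0,"z":0,"spin":0,"claw":0},
    {"x":0.1,"y":0,"z":0,"spin":0,"claw":0},
    {"x":0.1,"y":0,"z":0,"spin":0,"claw":0},
    {"x":0,"y":0,"z":0,"spin":0,"claw":0}
  ]
}}

```text
clock: 16.1
tool_pos: [0.5645, -0.163, 0.1212]
tcp_rot: [-1.789, -2.582, 0.0]
wrist_force: [0.7, -2.3, -0.3]
opening: 0.0
```

```bash
python3 st.py
```

```text
t 16.1 tester mm [ -0.   57.5 121.2] yaw 0.359 F tester [-0.1 -2.4 -0.3] v 0.001
```

{"op": "play_rows", "data": {
  "commands": [
    {"x":0.1,"y":0,"z":0,"spin":0,"claw":0},
    {"x":0.1,"y":0,"z":0,"spin":0,"claw":0},
    {"x":0,"y":0,"z":0,"spin":0,"claw":0},
    {"x":0,"y":0,"z":0,"spin":0,"claw":0},
    {"x":0,"y":0,"z":0,"spin":0,"claw":0}
  ]
}}

```text
clock: 16.73
tool_pos: [0.5645, -0.1629, 0.1212]
tcp_rot: [1.787, 2.579, -0.003]
wrist_force: [3.3, -6.8, -3.5]
opening: 0.001
```

```bash
python3 st.py
```

```text
t 16.725 tester mm [ -0.   57.7 121.2] yaw 0.359 F tester [ 0.7 -7.5 -3.5] v 0.001
```

{"op": "play_rows", "data": {
  "commands": [
    {"x":0.15,"y":0,"z":0,"spin":0,"claw":0},
    {"x":0,"y":0,"z":0,"spin":0,"claw":0},
    {"x":-0.8,"y":0,"z":0,"spin":0,"claw":0},
    {"x":-1.5,"y":0,"z":0,"spin":0,"claw":0},
    {"x":-1,"y":0,"z":-3,"spin":0,"claw":0}
  ]
}}

```text
clock: 17.35
tool_pos: [0.5732, -0.1905, 0.1484]
tcp_rot: [-1.785, -2.576, 0.002]
wrist_force: [-0.7, 0.3, -0.7]
opening: -0.004
```

{"op": "play_rows", "data": {
  "commands": [
    {"x":-1,"y":0,"z":-4,"spin":0,"claw":0},
    {"x":-2,"y":0,"z":-4,"spin":0,"claw":0},
    {"x":0,"y":0,"z":-1.5,"spin":0,"claw":0},
    {"x":0,"y":0,"z":0,"spin":0,"claw":0},
    {"x":0,"y":0,"z":0,"spin":0,"claw":0}
  ]
}}

```text
clock: 17.98
tool_pos: [0.5845, -0.2179, 0.2438]
tcp_rot: [-1.786, -2.579, 0.001]
wrist_force: [-0.1, 0.0, -0.8]
opening: 0.004
```

```bash
python3 st.py; python3 snap.py 13 wrist side scene; python3 - <<'E'
import cv2
im=cv2.imread("pics/side13.png")[220:420,180:400]
cv2.imwrite("pics/side13c.png",cv2.resize(im,None,fx=3,fy=3,interpolation=cv2.INTER_CUBIC))
im=cv2.imread("pics/wrist13.png")[0:260,150:450]
cv2.imwrite("pics/w13c.png",cv2.resize(im,None,fx=2.6,fy=2.3,interpolation=cv2.INTER_CUBIC))
E
```

```text
t 17.975 tester mm [ -0.6  -0.8 243.8] yaw 0.3594 F tester [-0.   0.1 -0.8] v 0.009
wrist 17.975 [ 0.5845 -0.2179  0.2438] [-1.7862e+00 -2.5794e+00  7.0000e-04] [-0.05  0.05 -0.79] 0.004 v 0.009
side 18.025 [ 0.5844 -0.2178  0.2436] [-1.7860e+00 -2.5793e+00  8.0000e-04] [-0.97 -0.05 -0.74] -0.0 v 0.002
scene 18.075 [ 0.5845 -0.2179  0.2438] [-1.7862e+00 -2.5795e+00  8.0000e-04] [-0.48 -0.11 -0.08] 0.004 v 0.009
```

View pics/w13c.png

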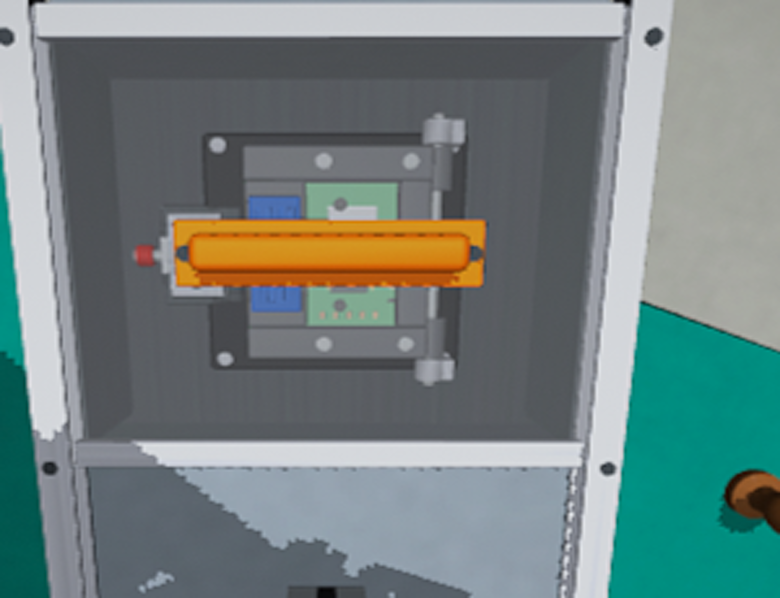

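View pics/side13.png

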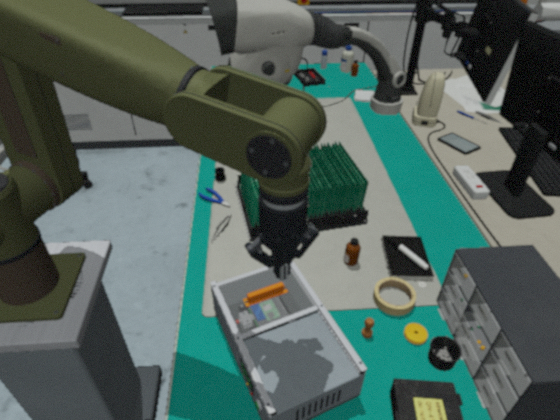

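```bash
python3 - <<'E'
from h import *
d=np.load("wrist13.npz"); w=cam(d,(d["p"],d["r"])); a=.359
def T(P): return np.round(np.array([P[0]*np.cos(a)+P[1]*np.sin(a)-.4713,-P[0]*np.sin(a)+P[1]*np.cos(a)+.4085,P[2]])*1e3,1)
c=lambda u,v:(150+u/2.6-.3,v/2.3-.3)
print("handle",T(ray(w,c(330,253),.1175)),"win +y",T(ray(w,c(330,3),.0975)),"win -y",T(ray(w,c(330,468),.0955)),"pad",T(ray(w,c(274,253),.0555)))
from rig import close_job
print(close_job())
E
```

```text
handle [  0.5  75.2 117.5] win +y [  0.4 151.   97.5] win -y [ 0.7 -1.2 95.5] pad [-19.   76.2  55.5]
the job is handed in; nothing more can be done
None
```

The cover is latched shut, the window is fully closed again, and I handed the job in at about 18 s of the 48 s allowed. I did every step with the fingers closed.

- **Window opened:** I pushed the handle along until the end stop pushed back with about 8 N. The whole bay was uncovered.
- **Cover latched:** I pressed the blue pad down to the cover's hard stop, with about 19 N vertical force. I then lifted off and touched down again as a check. The fingertips met no force at 56.4 mm, whereas on the way down the probes had pushed back with 5.7 N at 59.2 mm. So the latch holds the cover by itself.
- **Window shut:** I pushed the handle back until the other end stop pushed back with about 7.5 N. The two contact points are about 148 mm apart, which matches the window's full travel.

In the last picture, taken with the gripper clear, I measured in the tester's frame:

| Point | Measured | Given or expected |
|---|---|---|
| Handle, y | 75.2 mm | 75 mm when shut |
| Window edges, y | −1.2 and +151 mm | about −1 and +151 mm |
| Cover pad, x | −19.0 mm | −19 mm when shut |

My first estimate of the tester's position disagreed between cameras by up to 8 mm in y. A closer wrist-camera view settled it. No check failed after that. I never went near the loose things on the bench, and the last side picture shows them in place.

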